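Kit the stainless fittings for one pipe spool

TASK

Kit up the stainless spool: pick the four bright, green-striped fittings off the bench and set each one in its own holder in the blue tray, seated right down: the flange flat over the brass pin with its neck up, the pipe piece upright in the narrow cup, the reducer with its wide end down in the wide cup, and the elbow lying flat in the square pan. Set them down rather than drop them, so that the weld ends are not dented, and leave the black, yellow-striped carbon-steel elbow and reducer where they lie.

Things in the scene. Friction and masses are not known exactly. Their poses are not given: they have to be found in the camera images.
- flange_center (a point): Weld-neck pipe flange, bright stainless steel with a green paint stripe: disc 100 mm across, 14 mm thick, lying on the bench, with an upright neck on it, 33.7 mm outside diameter and straight from 20 mm to the top at 40 mm (42 mm wide root below that); bore of 27.6 mm right through; 0.65 kg. This point: on the axis, 20 mm above the underside; z up along the neck.
- pipe_center (a point): Short piece of pipe standing on end, bright stainless steel with a green paint stripe round it: 33.7 mm outside diameter, 3 mm wall, 70 mm high, 0.15 kg. This point: on the axis half-way up (35 mm); z up along the axis.
- reducer_center (a point): Concentric pipe reducer standing on its wide end, bright stainless steel with a green paint stripe round the narrow end: 48.3 mm diameter at the foot (straight up to 13 mm), tapering to 33.7 mm, straight from 38 mm to the top at 64 mm; 0.2 kg. This point: on the axis half-way up (32 mm); z up, towards the narrow end.
- elbow_center (a point): 90 degree pipe elbow lying flat, bright stainless steel with a green paint stripe: tube 33.7 mm outside diameter, bend radius 38 mm to its centre line, 0.15 kg. This point: on the tube's centre line at mid-bend, 16.8 mm up; x level, across the tube, out of the bend (grip closing along x to take the 33.7 mm tube); the open ends' centres lie 11 mm to -x, 27 mm to either side along y.
- black_elbow_center (a point): Look-alike elbow, black carbon steel with a yellow paint stripe, belongs to another job: same shape, size and axes as the stainless elbow. To be left where it is.
- black_reducer_center (a point): Look-alike reducer, black carbon steel with a yellow paint stripe, belongs to another job: same shape, size and axes as the stainless reducer. To be left where it is.
- flange_holder: Fixed black plate, 112 x 112 x 6 mm, one of four in a row, 120 mm apart, in the blue kit tray (rim 18 mm high). Origin: centre of the plate's underside, 4 mm above the bench; z up. Holder of the flange: in its middle stands a brass pin 12 mm in diameter, with a tapered tip 6 mm across, 30 mm high above the plate; the flange goes over it, flat on the plate (orange circle painted on it, 92 mm across).
- pipe_holder: Fixed black plate, 112 x 112 x 6 mm, one of four in a row, 120 mm apart, in the blue kit tray (rim 18 mm high). Origin: centre of the plate's underside, 4 mm above the bench; z up. Holder of the pipe piece: the narrow orange cup in its middle, 52 mm inside and 60 mm outside diameter, its rim 25 mm above the plate; its floor is the plate.
- reducer_holder: Fixed black plate, 112 x 112 x 6 mm, one of four in a row, 120 mm apart, in the blue kit tray (rim 18 mm high). Origin: centre of the plate's underside, 4 mm above the bench; z up. Holder of the reducer: the wide orange cup in its middle, 72 mm inside and 80 mm outside diameter, its rim 20 mm above the plate; its floor is the plate.
- elbow_holder: Fixed black plate, 112 x 112 x 6 mm, one of four in a row, 120 mm apart, in the blue kit tray (rim 18 mm high). Origin: centre of the plate's underside, 4 mm above the bench; z up. Holder of the elbow: a square pan with an orange rim round the plate, 104 x 104 mm inside, 15 mm deep; its floor is the plate.
There are look-alikes about, which are no part of the job. What is shaped like the part that bears elbow_center but purple or red is not meant. Leave any brown look-alike of the elbow_holder alone.

How it is judged:
By the outcome, as a careful person would: the job done as asked, in the order asked, and still so for the second after the job is handed in, with the robot touching nothing.
It also fails if it takes over 102 s, if anything falls off the work surface, if the arm or the gripper's body presses on something with over 40 N, if the wrist force passes 120 N, or if a joint passes its speed limit or range.

ROBOT

A 6-joint arm with a two-finger parallel gripper is mounted at the origin on the work surface. World frame = base frame: x ahead of the robot, y to its left, z up, the work surface at z = 0. Lengths are in m, angles in rad, forces in N, time in s.
With the tool pointing down it reaches from about 0.225 to 0.875 m from the base axis. Payload 3.4 kg.
Tool frame: the origin (TCP) lies at the very end of the fingers, on their centre line; the grasp point (between the pads) lies 19 mm behind it; x points along the fingers, y is the direction in which the jaws open and shut, and the axes are right-handed (so a half turn about x gives the same grasp; the last joint's range is limited). The gripper opens to 85 mm and grips with 20 to 120 N. Pads are 22 mm wide; open, the fingers measure 114 mm over their backs; the gripper's body (76 mm by 85 mm) begins 54 mm behind the grasp point. The pads swing forward as they close: fully open they stand 13 mm farther back than shut.
Start: joints at [1.148, 0.276, 1.505, -0, 1.361, -0.121], TCP at [0.171, 0.549, 0.231] pointing down, gripper open.
Joint ranges: [-2.89, 2.89], [-0.75, 2.08], [0.22, 2.7], [-1.18, 4.32], [0.11, 2.71], [-2.7, 2.7]. Speed limits (rad/s): [2.57, 2.57, 3.14, 3.14, 3.14, 3.14].

INTERFACE

Orientations are given as a unit quaternion [w, x, y, z].
In Python, from rig import manip gives the robot as it stands. The module is installed in compiled form; this text tells all that it offers.
- The arm moves only by the tool play_rows, never from a script. Its argument "plan" is a list that holds one entry, the list of rows, each a list of 5 numbers: the closure, from 0 (fully open) to 1 (shut), then the shift along the tool's x, y, z in m, then the turn about the tool's x in degrees. A call has 1 to 12 rows; each row is the pose to reach, as a shift and turn from the pose measured when the call began, along the tool's axes at that moment; what a row does not reach only later rows make up. A row lasts 1/10 s, in which the tool goes at most 50 mm and 8.59 degrees, less where a joint would pass 70% of its speed; a pose out of reach is approached as far as the arm can. A call with a gripper value outside its range is refused whole. The fingers move at their own pace and stop on an object; "grip_force" is the grip in N (left out, the last holds). Time passes only in rows, so rows that repeat a pose let the fingers close. It gives the time, the measured TCP pose, the force and the opening at its end, in the units of the state.
- manip.get_state(): the state, without advancing time (a new reading comes with each control period).
- manip.get_image(name): name is "scene" or "top" or "wrist"; returns (picture, depth): 480x640x3 uint8, red, green, blue; 480x640 float32, m along the optical axis (not along the pixel's ray), 0 where there is no reading.
- manip.camera_params(name): a dict with "intrinsics" (3x3 intrinsics, pixels), "R" (3x3) and "t" (3): a world point X has camera coordinates R X + t; the wrist camera has in their place "mount" (4x4, takes a point from camera to tool coordinates, whose origin is the TCP and whose axes are the tool frame's). Camera axes: x right, y down, z forward; pixel columns grow to the right and rows downward; lengths in m; the calibration is good to about 2 mm. A picture is of the moment at which its call begins: read the wrist's pose just before it. camera_params takes no time and is no camera call.
- manip.sign_off(): hands the job in, once; it reports no verdict.
The state is a dict: "clock": time; "qpos": joint angles; "qd": joint speeds; "effort": joint torques, N m; "position": TCP position; "ee_rot": TCP orientation; "contact_force": force on the tool from outside, world axes, zero at the start; "moment": the same for the moment, N m; "width": finger opening in m.
Only numpy, scipy, OpenCV 4.12 (cv2) and the standard library are available. Lean on these libraries where they do the work, as an engineer would, in place of code of your own. Each camera call takes 0.05 s, during which the arm holds its last target.

## Working session

There is one attempt and no reset: what is moved stays moved. The work goes in short steps, Python scripts to look and compute and a tool call to move; the robot and the scene stay as the last step left them, time stands still between calls to the robot, and variables do not carry over. Pictures are saved under pics/ and viewed, and the job is handed in when it is done.

Besides the shell and the picture viewer there is one more tool, called after "Call:" as name(argument=value, ...), one argument or row to a line, values as JSON. play_rows: Moves the arm, as the interface text tells. Its arguments: {"type":"object","properties":{"plan":{"type":"array","items":{"type":"array","items":{"type":"array","items":{"type":"number"}}}},"grip_force":{"type":"number"}},"required":["plan"]}

```bash
mkdir -p pics
cat > h.py <<'E'
import numpy as np, cv2
from rig import manip
def snap(n,f):
    im,d=manip.get_image(n); cv2.imwrite(f'pics/{f}.png',im[:,:,::-1]); np.save(f'pics/{f}.npy',d); return im,d
E
python3 - <<'E'
from h import *
for n in ("scene","top","wrist"):
    snap(n,n+"0"); p=manip.camera_params(n)
    print(n,{k:np.round(v,4).tolist() for k,v in p.items()})
s=manip.get_state(); print(s)
E
```

```text
scene {'intrinsics': [[474.4268, 0.0, 322.3412], [0.0, 474.4268, 237.7864], [0.0, 0.0, 1.0]], 'R': [[0.5525, 0.8332, 0.0226], [0.517, -0.3213, -0.7934], [-0.6538, 0.45, -0.6083]], 't': [-0.2661, -0.1904, 1.4241]}
top {'intrinsics': [[492.2476, 0.0, 317.0777], [0.0, 492.2476, 235.7198], [0.0, 0.0, 1.0]], 'R': [[-0.0215, -0.9998, 0.0042], [-0.9975, 0.0211, -0.0678], [0.0677, -0.0057, -0.9977]], 't': [0.0216, 0.4798, 1.0916]}
wrist {'intrinsics': [[349.3062, 0.0, 314.628], [0.0, 349.3062, 243.2766], [0.0, 0.0, 1.0]], 'mount': [[-0.0011, -0.2906, 0.9569, -0.1414], [1.0, 0.0003, 0.0013, 0.0002], [-0.0007, 0.9569, 0.2906, -0.0744], [0.0, 0.0, 0.0, 1.0]]}
{'clock': 0.15, 'qpos': array([ 1.14800290e+00,  2.76483631e-01,  1.50583807e+00, -4.43704330e-06,
        1.36069499e+00, -1.20990488e-01]), 'qd': array([ 0.00017991, -0.00258073, -0.00451001,  0.00077064,  0.00212488,
        0.00016925]), 'effort': array([ 1.28907068e-04, -4.17144084e+01, -2.46033025e+01, -2.80675204e-04,
        7.68735859e-03, -2.44267778e-05]), 'position': array([0.17075552, 0.54865482, 0.23062078]), 'ee_rot': array([ 0.69893733,  0.10581321,  0.6992048 , -0.10678399]), 'contact_force': array([-0.44989546, -0.23625083, -0.02743248]), 'moment': array([-0.00367368, -0.02293612,  0.00346675]), 'width': 0.0854647192438214}
```

View pics/top0.png

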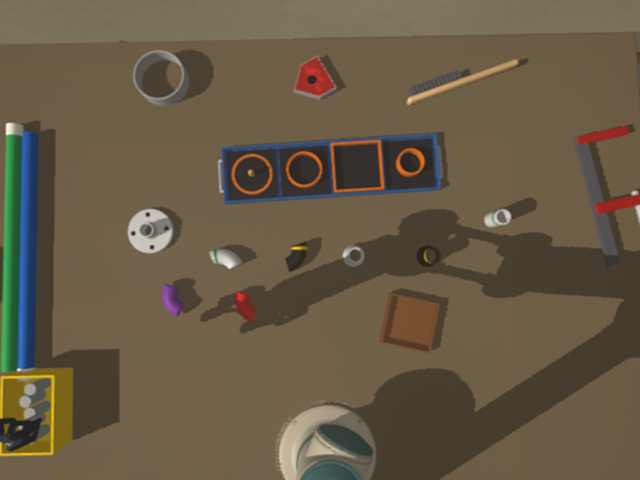

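View pics/scene0.png

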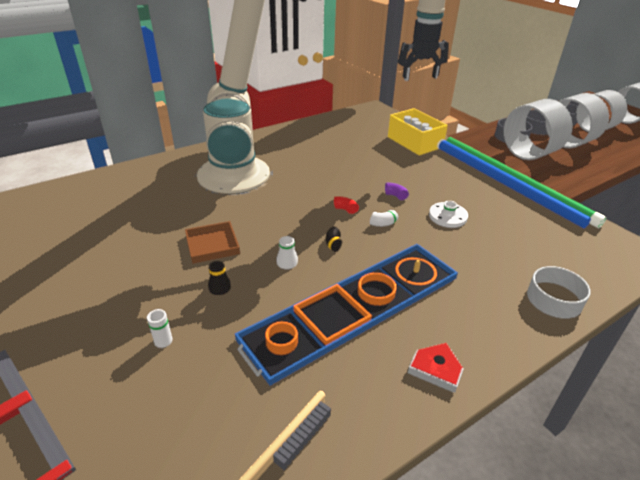

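View pics/wrist0.png

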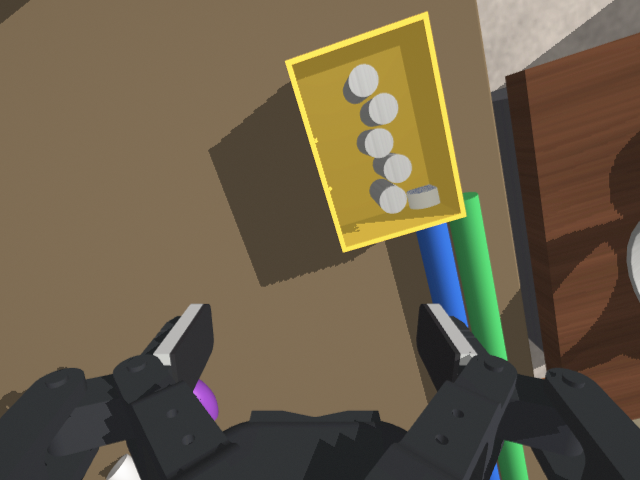

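```bash
cat >> h.py <<'E'
def cloud(d,n,s=None):
    p=manip.camera_params(n);K=p["intrinsics"];v,u=np.mgrid[:480,:640]
    c=np.stack([(u-K[0,2])/K[0,0]*d,(v-K[1,2])/K[1,1]*d,d],-1)
    if n=="wrist":
        M=p["mount"]; c=c@M[:3,:3].T+M[:3,3]
        from scipy.spatial.transform import Rotation as R
        return c@R.from_quat(s["ee_rot"],scalar_first=True).as_matrix().T+s["position"]
    return (c-p["t"])@p["R"]
E
python3 - <<'E'
from h import *
d=np.load('pics/top0.npy'); P=cloud(d,"top"); im=cv2.imread('pics/top0.png')
def rep(name,u,v,r=14):
    w=P[v-r:v+r,u-r:u+r].reshape(-1,3); print(name,'z pct',np.round(np.percentile(w[:,2],[5,50,90,98]),3), 'ctr',np.round(P[v,u],3))
for n,u,v in [("flange",150,230),("elbow",226,258),("bel",297,257),("red",353,256),("bred",428,256),("pipe",498,217),("bench",300,350),("fh",251,174),("rh",304,169),("eh",357,166),("ph",410,162)]: rep(n,u,v)
D=np.load('pics/scene0.npy');Q=cloud(D,"scene"); print('scene bench',np.round(Q[180,300],4), Q[330,200])
hsv=cv2.cvtColor(im,cv2.COLOR_BGR2HSV)
m=((hsv[...,0]<16)&(hsv[...,1]>190)&(hsv[...,2]>130)).astype('u1')*255
m[:130]=0;m[205:]=0
cs,_=cv2.findContours(m,cv2.RETR_EXTERNAL,cv2.CHAIN_APPROX_NONE)
K=manip.camera_params("top")
def ray(u,v,z,n="top"):
    p=manip.camera_params(n);r=np.linalg.inv(p["intrinsics"])@[u,v,1];r=p["R"].T@r;c=-p["R"].T@p["t"];return c+r*(z-c[2])/r[2]
for c in cs:
    if cv2.contourArea(c)<100: continue
    (u,v),(a,b),t=cv2.fitEllipse(c); print('orange',u,v,a,b,cv2.minAreaRect(c),[np.round(ray(u,v,z),4)[:2] for z in(.01,.03)])
# bright parts
m=((hsv[...,1]<60)&(hsv[...,2]>110)).astype('u1')*255
cs,_=cv2.findContours(m,cv2.RETR_EXTERNAL,cv2.CHAIN_APPROX_NONE)
for c in cs:
    x,y,w,h=cv2.boundingRect(c)
    if cv2.contourArea(c)>60 and 200<y<290: print('bright',x,y,w,h,cv2.contourArea(c),cv2.minAreaRect(c))
cv2.imwrite('pics/top0c.png',cv2.resize(im[120:320,110:530],None,fx=1.9,fy=1.9,interpolation=2))
E
```

```text
flange z pct [0.002 0.015 0.036 0.042] ctr [ 0.503  0.393 -0.002]
elbow z pct [-0.003  0.017  0.034  0.036] ctr [0.434 0.214 0.031]
bel z pct [-0.002  0.02   0.034  0.036] ctr [0.433 0.057 0.036]
red z pct [-0.003  0.001  0.05   0.065] ctr [ 0.433 -0.069  0.001]
bred z pct [-0.003  0.002  0.057  0.065] ctr [ 0.43  -0.241 -0.   ]
pipe z pct [-0.003  0.002  0.066  0.071] ctr [ 0.515 -0.401  0.009]
bench z pct [-0.003  0.     0.003  0.005] ctr [0.225 0.055 0.   ]
fh z pct [0.007 0.01  0.013 0.037] ctr [0.621 0.156 0.032]
rh z pct [0.006 0.01  0.016 0.032] ctr [0.634 0.038 0.007]
eh z pct [0.006 0.01  0.012 0.014] ctr [ 0.638 -0.083  0.01 ]
ph z pct [0.007 0.011 0.034 0.038] ctr [ 0.645 -0.205  0.01 ]
scene bench [0.1341 0.151  0.0017] [ 0.52464177 -0.31854956  0.00134632]
orange 628.321044921875 200.46026611328125 6.96425724029541 52.731773376464844 ((617.7846069335938, 201.77694702148438), (8.434362411499023, 43.784263610839844), 82.87498474121094) [array([ 0.5462, -0.7001]), array([ 0.5436, -0.6872])]
orange 251.5741729736328 173.5299072265625 38.504642486572266 39.187740325927734 ((2
[... 691 characters left out ...]
5.52720642089844 6.900842189788818 53.74308776855469 ((602.4830932617188, 134.9269561767578), (7.570270538330078, 49.54405212402344), 77.00537872314453) [array([ 0.6978, -0.6457]), array([ 0.6925, -0.6338])]
bright 217 250 23 20 281.5 ((226.69998168945312, 259.0999755859375), (25.491178512573242, 15.652477264404297), 26.56505012512207)
bright 342 245 22 18 107.0 ((352.845947265625, 252.87567138671875), (20.659534454345703, 14.998379707336426), 17.10272979736328)
bright 484 209 27 19 354.0 ((497.0577087402344, 217.78848266601562), (16.473756790161133, 27.260143280029297), 78.69007110595703)
bright 127 208 46 46 1556.0 ((149.5, 230.50001525878906), (43.84062194824219, 45.25482940673828), 45.0)
```

View pics/top0c.png

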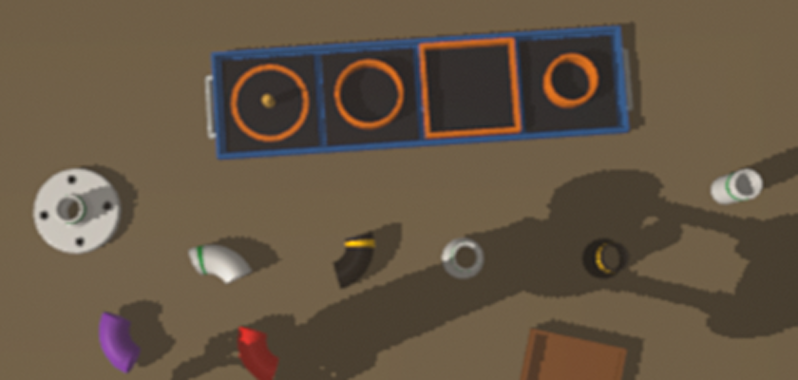

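Run:
```python
from h import *
P=cloud(np.load('pics/top0.npy'),"top");Q=cloud(np.load('pics/scene0.npy'),"scene")
def ctr(name,x,y,z0,z1,r):
    for n,C in(("top",P),("scene",Q)):
        m=(abs(C[...,2]-(z0+z1)/2)<(z1-z0)/2)&(np.hypot(C[...,0]-x,C[...,1]-y)<r)
        if m.sum()<5: print(name,n,'few');continue
        a=C[m][:,:2].astype('f4'); (c,R)=cv2.minEnclosingCircle(a)
        print(name,n,m.sum(),'mean',a.mean(0).round(4),'circ',np.round(c,4),round(R,4),'mid',((np.percentile(a,2,0)+np.percentile(a,98,0))/2).round(4))
ctr("flange disc",.503,.393,.008,.02,.07); ctr("flange neck",.503,.393,.034,.05,.05)
ctr("pipe",.51,-.38,.064,.08,.06);ctr("pipelow",.51,-.38,.015,.06,.06)
ctr("red",.43,-.07,.058,.075,.05);ctr("red foot",.43,-.07,.006,.02,.05)
ctr("elbow",.43,.21,.012,.045,.06);ctr("elbowtop",.43,.21,.028,.045,.06)
# elbow shape, top view
m=(P[...,2]>.010)&(np.hypot(P[...,0]-.43,P[...,1]-.21)<.06)
cv2.imwrite('pics/elb.png',cv2.resize((m*255).astype('u1')[230:290,190:270],None,fx=6,fy=6,interpolation=0))
im=cv2.imread('pics/top0.png');cv2.imwrite('pics/elb2.png',cv2.resize(im[230:290,190:270],None,fx=8,fy=8,interpolation=2))
```

```text
flange disc top 1330 mean [0.5001 0.3857] circ [0.5014 0.3868] 0.0506 mid [0.5007 0.3867]
flange disc scene 554 mean [0.5102 0.3783] circ [0.5035 0.3871] 0.0522 mid [0.5044 0.3861]
flange neck top 87 mean [0.5004 0.3864] circ [0.5009 0.3873] 0.0174 mid [0.5003 0.3868]
flange neck scene 82 mean [0.503  0.3873] circ [0.5028 0.3882] 0.0189 mid [0.5031 0.3876]
pipe top 83 mean [ 0.5109 -0.3884] circ [ 0.5104 -0.3883] 0.0171 mid [ 0.5106 -0.3884]
pipe scene 164 mean [ 0.5134 -0.3887] circ [ 0.5129 -0.3861] 0.0196 mid [ 0.5129 -0.3885]
pipelow top 198 mean [ 0.5095 -0.3876] circ [ 0.5096 -0.3882] 0.0172 mid [ 0.5087 -0.3879]
pipelow scene 375 mean [ 0.5203 -0.3895] circ [ 0.5131 -0.3885] 0.0174 mid [ 0.5135 -0.3888]
red top 72 mean [ 0.4345 -0.0693] circ [ 0.4347 -0.07  ] 0.0168 mid [ 0.4348 -0.07  ]
red scene 107 mean [ 0.438  -0.0702] circ [ 0.4375 -0.0698] 0.0181 mid [ 0.4377 -0.0702]
red foot top 59 mean [ 0.4343 -0.0656] circ [ 0.4382 -0.0698] 0.0268 mid [ 0.4352 -0.07  ]
red foot scene 118 mean [ 0.451  -0.0781] circ [ 0.4407 -0.0711] 0.0237 mid [ 0.445 -0.072]
elbow top 411 mean [0.4357 0.2164] circ [0.4377 0.2156] 0.0379 mid [0.4354 0.2159]
elbow scene 323 mean [0.4432 0.2133] circ [0.4399 0.2165] 0.0383 mid [0.4407 0.2168]
elbowtop top 295 mean [0.4353 0.2175] circ [0.4353 0.2177] 0.0347 mid [0.4343 0.2179]
elbowtop scene 179 mean [0.4402 0.216 ] circ [0.439  0.2177] 0.0359 mid [0.4378 0.2178]
```

View pics/elb2.png

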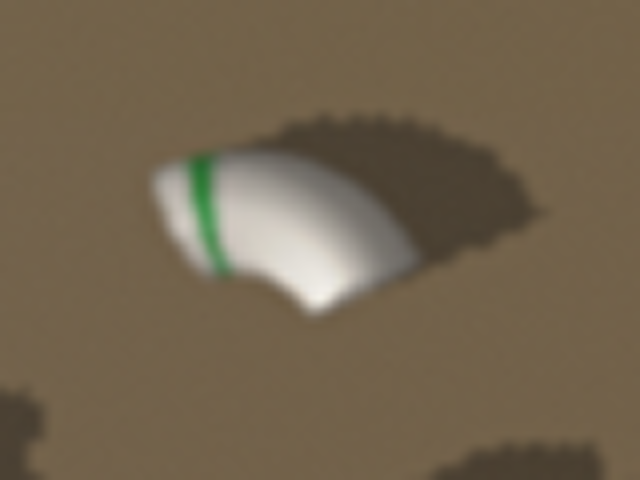

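```bash
cat >> h.py <<'E'
from scipy.spatial.transform import Rotation as Rot
def go(t):
    s=manip.get_state();R=Rot.from_quat(s["ee_rot"],scalar_first=True).as_matrix()
    print('clk',round(s["clock"],2),'pos',s["position"].round(4),'w',round(s["width"],4),'F',s["contact_force"].round(1),'q',s["qpos"].round(2))
    print('jaw yaw',np.degrees(np.arctan2(R[1,1],R[0,1])).round(1),'toolx',R[:,0].round(3))
    print('shift',(R.T@(np.array(t)-s["position"])).round(4)); return R
def ray(u,v,z,n="top"):
    p=manip.camera_params(n);r=np.linalg.inv(p["intrinsics"])@[u,v,1];r=p["R"].T@r;c=-p["R"].T@p["t"];return c+r*(z-c[2])/r[2]
E
python3 - <<'E'
from h import *
R=go([.502,.387,.14]);print(R.round(3))
m=ray(224.4,262.1,.0168);print(m, m[:2]+.011*np.array([.952,-.306]), m[:2]-.027*np.array([.952,-.306]))
a=ray(190+181/8,230+229/8,.0168);b=ray(190+369/8,230+285/8,.0168);print(a,b,np.linalg.norm(a-b))
E
```

```text
clk 0.15 pos [0.1708 0.5487 0.2306] w 0.0855 F [-0.4 -0.2 -0. ] q [ 1.15  0.28  1.51 -0.    1.36 -0.12]
jaw yaw 72.7 toolx [-0.001 -0.001 -1.   ]
shift [ 0.0906 -0.0558  0.3643]
[[-0.001  0.297  0.955]
 [-0.001  0.955 -0.297]
 [-1.    -0.001 -0.   ]]
[0.42532471 0.22012455 0.0168    ] [0.43579671 0.21675855] [0.39962071 0.22838655]
[0.43366392 0.24641063 0.0168    ] [0.41688244 0.19397124 0.0168    ] 0.05505913185720827
```

Call:
play_rows(
  plan=[
    [[0.3,0.09,-0.056,0.364,0],[0.3,0.09,-0.056,0.364,0],[0.3,0.09,-0.056,0.364,0],[0.3,0.09,-0.056,0.364,0],[0.3,0.09,-0.056,0.364,0],[0.3,0.09,-0.056,0.364,0],[0.3,0.09,-0.056,0.364,0],[0.3,0.09,-0.056,0.364,0],[0.3,0.09,-0.056,0.364,0],[0.3,0.09,-0.056,0.364,0],[0.3,0.09,-0.056,0.364,0]],
  ],
  grip_force=60,
)

```text
clock: 1.25
position: [0.5005, 0.3874, 0.1407]
ee_rot: [0.699, 0.106, 0.7, -0.107]
contact_force: [-0.0, 0.5, -0.2]
width: 0.0601
```

Run:
```python
from h import *
go([.502,.387,.017]); s=manip.get_state(); im,d=snap("wrist","w1"); W=cloud(d,"wrist",s)
for z0,z1,r in((.034,.05,.05),(.008,.02,.07)):
    m=(W[...,2]>z0)&(W[...,2]<z1)&(np.hypot(W[...,0]-.502,W[...,1]-.387)<r); a=W[m][:,:2].astype('f4')
    print(m.sum(),a.mean(0),cv2.minEnclosingCircle(a),(np.percentile(a,2,0)+np.percentile(a,98,0))/2, np.median(W[m][:,2]))
```

```text
clk 1.25 pos [0.5005 0.3874 0.1407] w 0.0601 F [-0.   0.5 -0.2] q [ 0.55  0.42  1.51 -0.    1.21 -0.72]
jaw yaw 72.7 toolx [-0.001 -0.001 -1.   ]
shift [0.1237 0.0002 0.0016]
669 [0.5012805  0.38989085] ((0.5020480155944824, 0.38972708582878113), 0.017234088853001595) [0.50165004 0.3898072 ] 0.03863936512393702
9991 [0.49877658 0.3906301 ] ((0.5020105242729187, 0.38951194286346436), 0.04988490790128708) [0.50134516 0.38979113] 0.013067176326801405
```

View pics/w1.png

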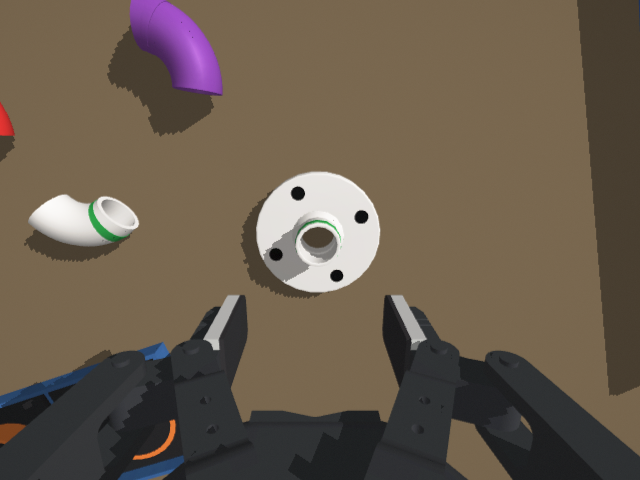

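Call:
play_rows(
  plan=[
    [[0.3,0.04,0.002,0.001,0],[0.3,0.08,0.002,0.001,0],[0.3,0.1,0.002,0.001,0],[0.3,0.115,0.002,0.001,0],[0.3,0.122,0.002,0.001,0],[0.3,0.123,0.002,0.001,0],[0.3,0.123,0.002,0.001,0]],
  ],
)

```text
clock: 2.0
position: [0.5019, 0.3899, 0.0189]
ee_rot: [0.699, 0.106, 0.699, -0.106]
contact_force: [0.3, 0.6, 0.4]
width: 0.0596
```

Run:
```python
from h import *
go([.502,.388,.018]); snap("wrist","w2")
```

```text
clk 2.0 pos [0.5019 0.3899 0.0189] w 0.0596 F [0.3 0.6 0.4] q [ 0.55  0.54  1.65 -0.    0.95 -0.72]
jaw yaw 72.8 toolx [ 0. -0. -1.]
shift [ 0.0009 -0.0018  0.0007]
```

View pics/w2.png

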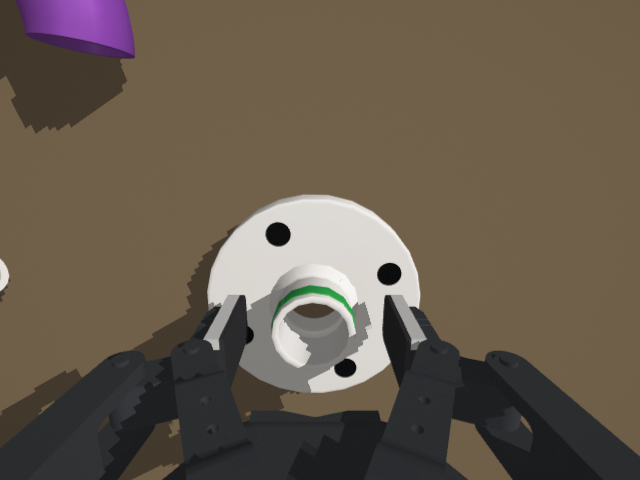

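Call:
play_rows(
  plan=[
    [[1,0,0,0,0],[1,0,0,0,0],[1,0,0,0,0],[1,0,0,0,0],[1,0,0,0,0],[1,0,0,0,0],[1,0,0,0,0],[1,-0.005,0,0,0],[1,-0.02,0,0,0],[1,-0.04,0,0,0],[1,-0.06,0,0,0],[1,-0.06,0,0,0]],
  ],
  grip_force=80,
)

```text
clock: 3.25
position: [0.5036, 0.3908, 0.0813]
ee_rot: [0.701, 0.107, 0.698, -0.104]
contact_force: [1.0, -0.6, -6.1]
width: 0.033
```

Run:
```python
from h import *
go([.6256,.1584,.09]); s=manip.get_state();im,d=snap("wrist","w3");W=cloud(d,"wrist",s)
for z0,z1,r in((.06,.085,.07),):
    m=(W[...,2]>z0)&(W[...,2]<z1)&(np.hypot(W[...,0]-.502,W[...,1]-.387)<r)
    print(m.sum(),np.percentile(W[m][:,2],[5,50,95]),np.percentile(W[m],[1,99],axis=0))
```

```text
clk 3.25 pos [0.5036 0.3908 0.0813] w 0.033 F [ 1.  -0.6 -6.1] q [ 0.55  0.48  1.58 -0.    1.08 -0.72]
jaw yaw 72.8 toolx [ 0.005  0.003 -1.   ]
shift [-0.0087 -0.1859  0.1853]
22043 [0.07140036 0.07312352 0.07762463] [[0.45449664 0.3455284  0.06372986]
 [0.54872794 0.43833684 0.0835378 ]]
```

View pics/w3.png

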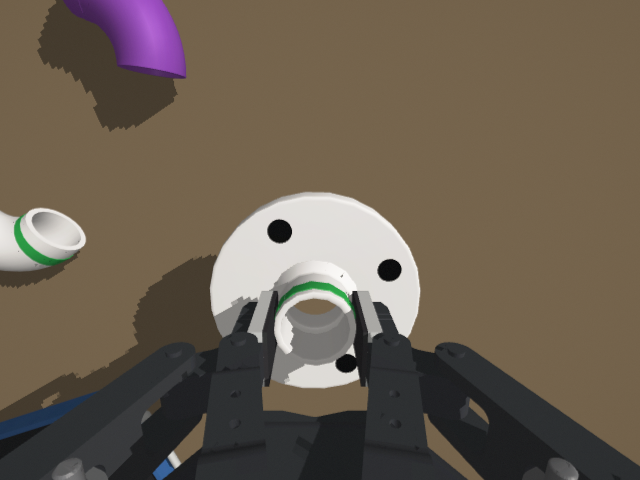

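Call:
play_rows(
  plan=[
    [[1,-0.02,-0.02,0.02,0],[1,-0.02,-0.05,0.05,0],[1,-0.02,-0.085,0.085,0],[1,-0.02,-0.12,0.12,0],[1,-0.02,-0.145,0.145,0],[1,-0.02,-0.165,0.165,0],[1,-0.02,-0.178,0.178,0],[1,-0.02,-0.186,0.186,0],[1,-0.02,-0.186,0.186,0],[1,-0.02,-0.186,0.186,0],[1,-0.02,-0.186,0.186,0]],
  ],
)

```text
clock: 4.4
position: [0.6245, 0.159, 0.0996]
ee_rot: [0.7, 0.106, 0.699, -0.104]
contact_force: [-0.0, -0.1, -6.1]
width: 0.0327
```

Run:
```python
from h import *
go([.6256,.1584,.029]); s=manip.get_state();im,d=snap("wrist","w4");im,d=snap("top","t4");
P=cloud(d,"top");z=s["position"][2]
for lo,hi,r in((z-.01,z+.003,.06),):
    m=(P[...,2]>lo)&(P[...,2]<hi)&(np.hypot(P[...,0]-.6256,P[...,1]-.1584)<r);a=P[m][:,:2].astype('f4');print(m.sum(),cv2.minEnclosingCircle(a),np.percentile(P[m],[1,50,99],axis=0).round(4))
im,d=snap("scene","s4")
```

```text
clk 4.4 pos [0.6245 0.159  0.0996] w 0.0327 F [-0.  -0.1 -6.1] q [ 0.14  0.47  1.54  0.    1.13 -1.13]
jaw yaw 72.9 toolx [ 0.002  0.002 -1.   ]
shift [ 0.0706 -0.0005  0.0012]
419 ((0.6228809356689453, 0.1574161797761917), 0.04991191625595093) [[0.5772 0.1131 0.0898]
 [0.6027 0.1721 0.0926]
 [0.6622 0.205  0.099 ]]
```

View pics/w4.png

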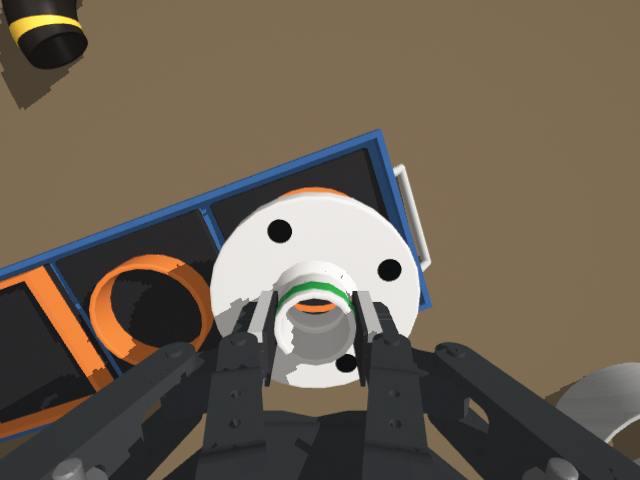

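View pics/s4.png

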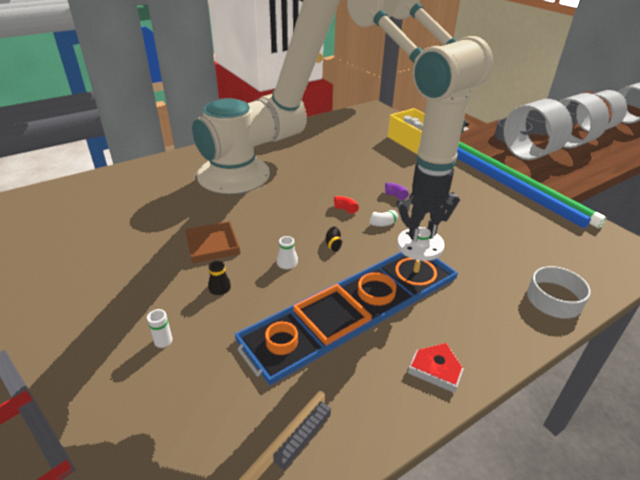

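Call:
play_rows(
  plan=[
    [[1,0,0.001,0.003,0],[1,0.02,0.001,0.003,0],[1,0.035,0.001,0.003,0],[1,0.05,0.001,0.003,0],[1,0.058,0.001,0.003,0],[1,0.063,0.001,0.003,0],[1,0.065,0.001,0.003,0],[1,0.067,0.001,0.003,0],[1,0.068,0.001,0.003,0],[1,0.068,0.001,0.003,0]],
  ],
)

```text
clock: 5.55
position: [0.6285, 0.1589, 0.0323]
ee_rot: [0.7, 0.106, 0.698, -0.104]
contact_force: [0.8, 0.6, -6.0]
width: 0.0329
```

Run:
```python
from h import *
go([.6256,.1584,.029]); snap("wrist","w5");snap("scene","s5")
im=cv2.imread('pics/s5.png');cv2.imwrite('pics/s5c.png',cv2.resize(im[170:330,330:490],None,fx=3.5,fy=3.5,interpolation=2))
```

```text
clk 5.55 pos [0.6285 0.1589 0.0323] w 0.0329 F [ 0.8  0.6 -6. ] q [ 0.14  0.54  1.61  0.    0.99 -1.13]
jaw yaw 72.9 toolx [ 0.003  0.002 -1.   ]
shift [ 0.0033 -0.0013 -0.0026]
```

View pics/s5c.png

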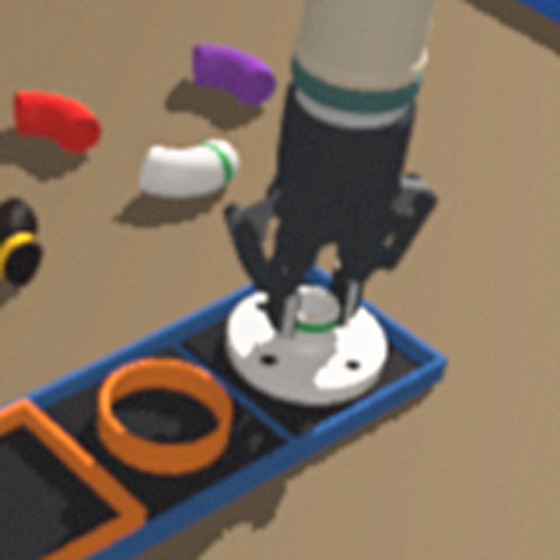

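View pics/w5.png

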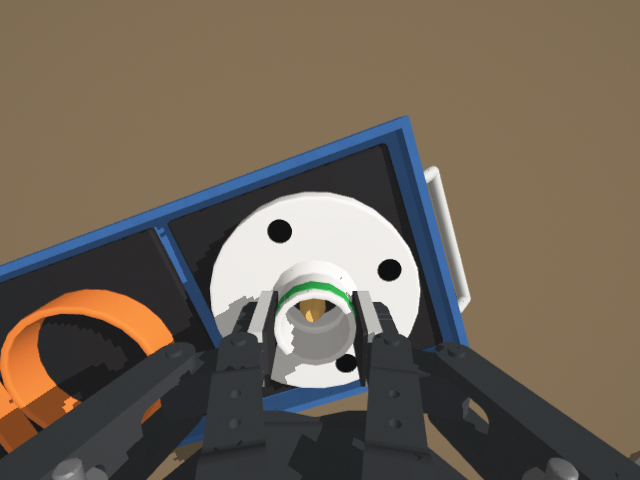

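Call:
play_rows(
  plan=[
    [[1,0.001,0,0,0],[1,0.0015,0,0,0],[1,0.002,0,0,0],[1,0.002,0,0,0]],
  ],
)

```text
clock: 6.05
position: [0.6288, 0.1589, 0.0312]
ee_rot: [0.701, 0.106, 0.698, -0.104]
contact_force: [-2.1, -0.3, 0.3]
width: 0.0333
```

Call:
play_rows(
  plan=[
    [[0.3,0.0,0,0,0],[0.3,0.0,0,0,0],[0.3,0.0,0,0,0],[0.3,0.0,0,0,0],[0.3,-0.01,0,0,0],[0.3,-0.04,0,0,0],[0.3,-0.08,0,0,0],[0.3,-0.11,0,0,0],[0.3,-0.11,0,0,0]],
  ],
)

```text
clock: 6.95
position: [0.6318, 0.1593, 0.1475]
ee_rot: [0.704, 0.107, 0.694, -0.103]
contact_force: [0.8, 0.5, -0.2]
width: 0.0599
```

Run:
```python
from h import *
go([.512,-.3885,.14]);s=manip.get_state(); im,d=snap("wrist","w6");W=cloud(d,"wrist",s)
m=(W[...,2]>.015)&(np.hypot(W[...,0]-.6256,W[...,1]-.1584)<.06);a=W[m];t=a[a[:,2]<.03];print(cv2.minEnclosingCircle(t[:,:2].astype('f4')))
A=np.c_[t[:,:2],np.ones(len(t))];print(np.linalg.lstsq(A,t[:,2],rcond=None)[0],np.median(t[:,2]),np.percentile(a[:,2],98))
p=(W[...,2]<.012)&(W[...,2]>.004)&(np.hypot(W[...,0]-.6256,W[...,1]-.1584)<.08);print('plate',np.median(W[p][:,2]))
```

```text
clk 6.95 pos [0.6318 0.1593 0.1475] w 0.0599 F [ 0.8  0.5 -0.2] q [ 0.14  0.43  1.47  0.    1.22 -1.13]
jaw yaw 72.9 toolx [ 0.016  0.003 -1.   ]
shift [ 0.0038 -0.5588  0.0464]
((0.6218830347061157, 0.1580694317817688), 0.05643201246857643)
[0.00402201 0.00136467 0.02035415] 0.02306920889549803 0.24288181705687822
plate 0.008684659461915045
```

View pics/w6.png

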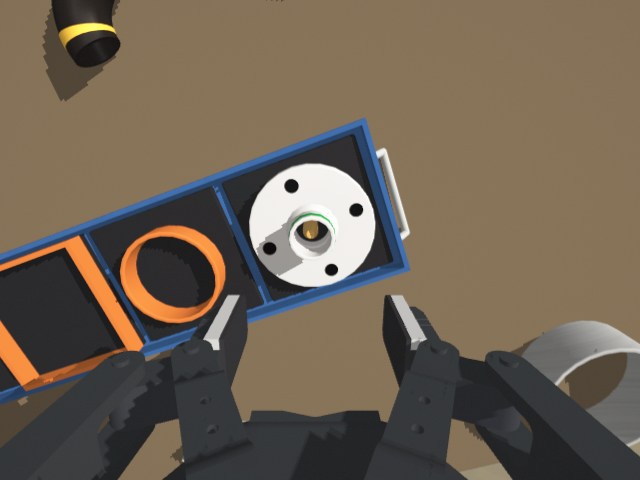

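Call:
play_rows(
  plan=[
    [[0.3,0.0,-0.05,0.0,0],[0.3,0.0,-0.1,0.01,0],[0.3,0,-0.15,0.01,0],[0.3,0,-0.2,0.02,0],[0.3,0,-0.25,0.02,0],[0.3,0,-0.3,0.03,0],[0.3,0,-0.35,0.03,0],[0.3,0,-0.4,0.04,0],[0.3,0,-0.45,0.045,0],[0.3,0,-0.49,0.045,0],[0.3,0,-0.525,0.045,0],[0.3,0,-0.545,0.046,0]],
  ],
)

```text
clock: 8.2
position: [0.5122, -0.3777, 0.1407]
ee_rot: [0.702, 0.108, 0.696, -0.104]
contact_force: [0.3, 1.1, -0.6]
width: 0.0597
```

Call:
play_rows(
  plan=[
    [[0.3,0.0,-0.01,0.0,0],[0.3,0,-0.01,0.0,0],[0.3,0,-0.01,0.0,0],[0.3,0,-0.01,0.0,0]],
  ],
)

```text
clock: 8.6
position: [0.5097, -0.3855, 0.1406]
ee_rot: [0.702, 0.108, 0.696, -0.103]
contact_force: [-0.0, -0.5, 0.6]
width: 0.0596
```

```bash
cat >> h.py <<'E'
def wc(f,x,y,z0,z1,r):
    s=manip.get_state(); im,d=snap("wrist",f); W=cloud(d,"wrist",s)
    m=(W[...,2]>z0)&(W[...,2]<z1)&(np.hypot(W[...,0]-x,W[...,1]-y)<r); a=W[m][:,:2].astype('f4')
    if m.sum()>5: print(m.sum(),cv2.minEnclosingCircle(a),((np.percentile(a,2,0)+np.percentile(a,98,0))/2).round(4), np.median(W[m][:,2]))
    return W
E
python3 - <<'E'
from h import *
go([.512,-.3885,.04]); wc("w7",.512,-.3885,.062,.08,.04)
E
```

```text
clk 8.6 pos [ 0.5097 -0.3855  0.1406] w 0.0596 F [-0.  -0.5  0.6] q [-0.76  0.43  1.5   0.01  1.21 -2.04]
jaw yaw 72.9 toolx [ 0.009  0.005 -1.   ]
shift [ 0.1006 -0.0029  0.0023]
883 ((0.5109432935714722, -0.3878808915615082), 0.016919439658522606) [ 0.5104 -0.3876] 0.06837412350571791
```

View pics/w7.png

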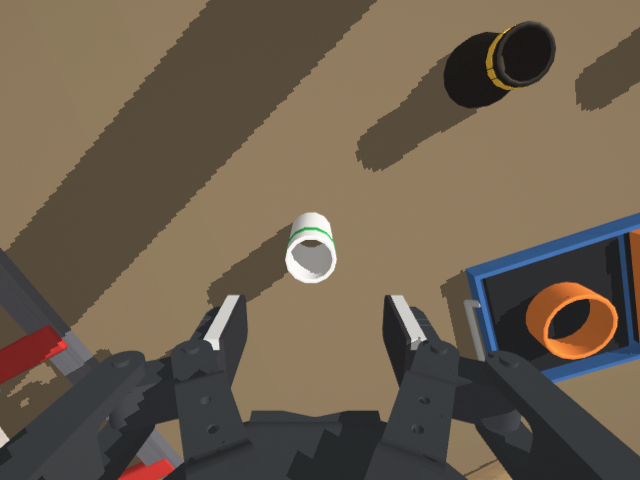

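Call:
play_rows(
  plan=[
    [[0.3,0.04,-0.003,0.001,0],[0.3,0.07,-0.003,0.001,0],[0.3,0.09,-0.003,0.001,0],[0.3,0.1,-0.003,0.001,0],[0.3,0.102,-0.003,0.001,0],[1,0.102,-0.003,0.001,0],[1,0.102,-0.003,0.001,0],[1,0.102,-0.003,0.001,0],[1,0.102,-0.003,0.001,0],[1,0.102,-0.003,0.001,0],[1,0.102,-0.003,0.001,0]],
  ],
  grip_force=40,
)

```text
clock: 9.75
position: [0.5117, -0.3889, 0.0402]
ee_rot: [0.703, 0.107, 0.695, -0.104]
contact_force: [0.2, 1.3, 6.2]
width: 0.0315
```

Call:
play_rows(
  plan=[
    [[1,0,0,0,0],[1,0,0,0,0],[1,-0.01,0,0,0],[1,-0.03,0,0,0],[1,-0.05,0,0,0],[1,-0.06,0,0,0],[1,-0.06,0,0,0]],
  ],
)

```text
clock: 10.45
position: [0.5118, -0.3898, 0.102]
ee_rot: [0.704, 0.106, 0.694, -0.105]
contact_force: [0.3, -1.4, -1.7]
width: 0.032
```

Run:
```python
from h import *
go([.6398,-.2014,.1]); wc("w8",.512,-.3885,.112,.15,.03)
```

```text
clk 10.45 pos [ 0.5118 -0.3898  0.102 ] w 0.032 F [ 0.3 -1.4 -1.7] q [-0.76  0.46  1.55  0.01  1.12 -2.04]
jaw yaw 72.9 toolx [ 0.014  0.    -1.   ]
shift [0.0038 0.2178 0.0668]
9678 ((0.5052529573440552, -0.38674306869506836), 0.02891743928194046) [ 0.5089 -0.386 ] 0.12910070171600738
```

View pics/w8.png

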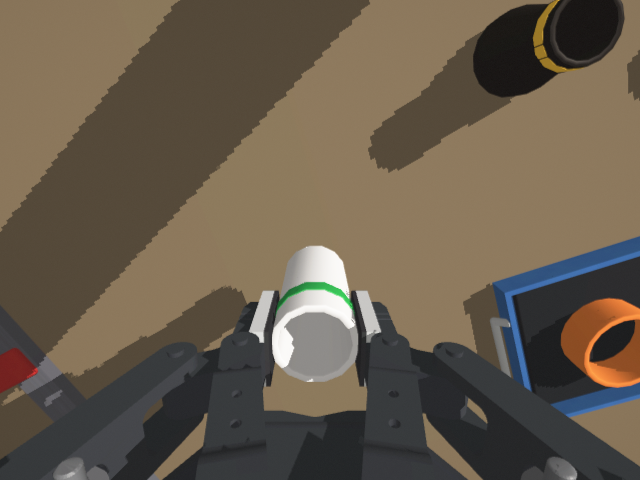

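Call:
play_rows(
  plan=[
    [[1,-0.01,0.03,0.01,0],[1,-0.01,0.06,0.02,0],[1,-0.01,0.1,0.03,0],[1,-0.01,0.14,0.04,0],[1,-0.01,0.175,0.053,0],[1,-0.01,0.2,0.061,0],[1,-0.01,0.213,0.065,0],[1,-0.01,0.218,0.067,0],[1,-0.01,0.218,0.067,0],[1,-0.01,0.218,0.067,0],[1,-0.01,0.218,0.067,0]],
  ],
)

```text
clock: 11.6
position: [0.6385, -0.202, 0.1125]
ee_rot: [0.703, 0.107, 0.695, -0.105]
contact_force: [-0.4, -0.0, -1.3]
width: 0.032
```

Run:
```python
from h import *
R=go([.6398,-.2014,.05]);print(R[:,1].round(3),R[:,2].round(3)); wc("w9",.6398,-.2014,.112,.15,.03)
im,d=snap("top","t9");P=cloud(d,"top")
cv2.imwrite('pics/t9c.png',cv2.resize(im[100:260,320:520,::-1],None,fx=4,fy=3.7))
im,d=snap("scene","s9");cv2.imwrite('pics/s9c.png',cv2.resize(im[230:400,220:400,::-1],None,fx=3.5,fy=3.5))
```

```text
clk 11.6 pos [ 0.6385 -0.202   0.1125] w 0.032 F [-0.4 -0.  -1.3] q [-0.41  0.49  1.47  0.01  1.17 -1.69]
jaw yaw 72.8 toolx [ 0.011  0.002 -1.   ]
shift [0.0626 0.0006 0.0004]
[0.296 0.955 0.005] [ 0.955 -0.296  0.01 ]
10060 ((0.6317623853683472, -0.19893710315227509), 0.028833167627453804) [ 0.6364 -0.1989] 0.13492744455049904
```

View pics/w9.png

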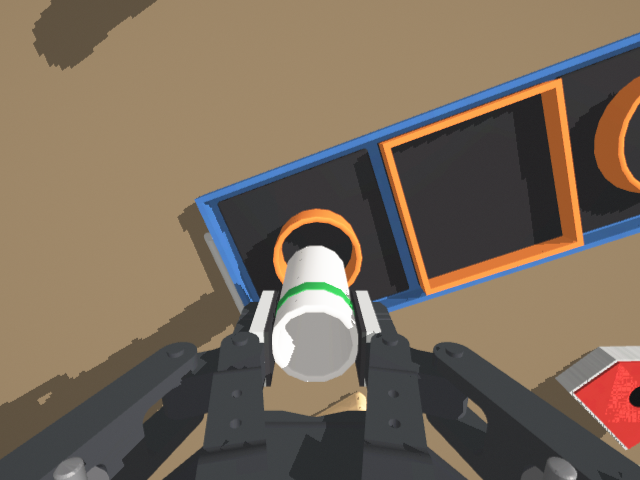

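View pics/s9c.png

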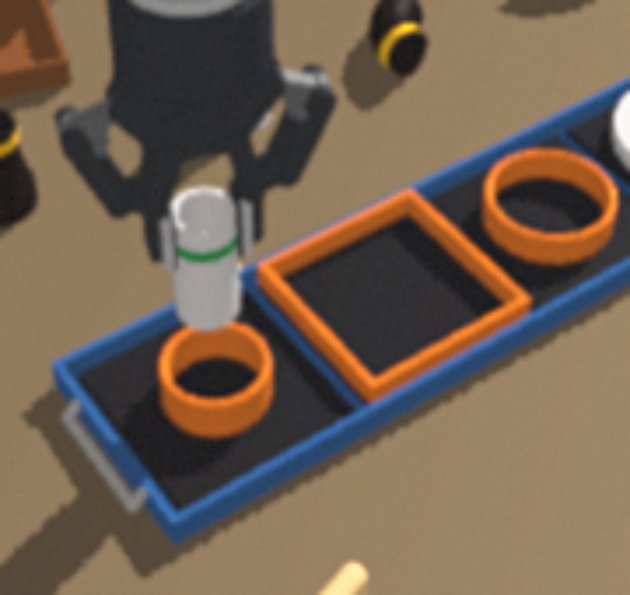

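Call:
play_rows(
  plan=[
    [[1,0.015,0,0.001,0],[1,0.03,0,0.001,0],[1,0.045,0,0.001,0],[1,0.052,0,0.001,0],[1,0.057,0,0.001,0],[1,0.059,0,0.001,0],[1,0.06,0,0.001,0],[1,0.061,0,0.001,0],[1,0.061,0,0.001,0],[1,0.061,0,0.001,0]],
  ],
)

```text
clock: 12.75
position: [0.6408, -0.2019, 0.0522]
ee_rot: [0.704, 0.107, 0.695, -0.105]
contact_force: [-0.7, -0.5, -2.0]
width: 0.0314
```

Run:
```python
from h import *
go([.6398,-.2014,.05]);im,d=snap("scene","s10");cv2.imwrite('pics/s10c.png',cv2.resize(im[230:400,220:400,::-1],None,fx=3.5,fy=3.5))
```

```text
clk 12.75 pos [ 0.6408 -0.2019  0.0522] w 0.0314 F [-0.7 -0.5 -2. ] q [-0.41  0.54  1.54  0.01  1.05 -1.69]
jaw yaw 72.8 toolx [ 0.013  0.001 -1.   ]
shift [ 0.0022  0.0002 -0.0011]
```

View pics/s10c.png

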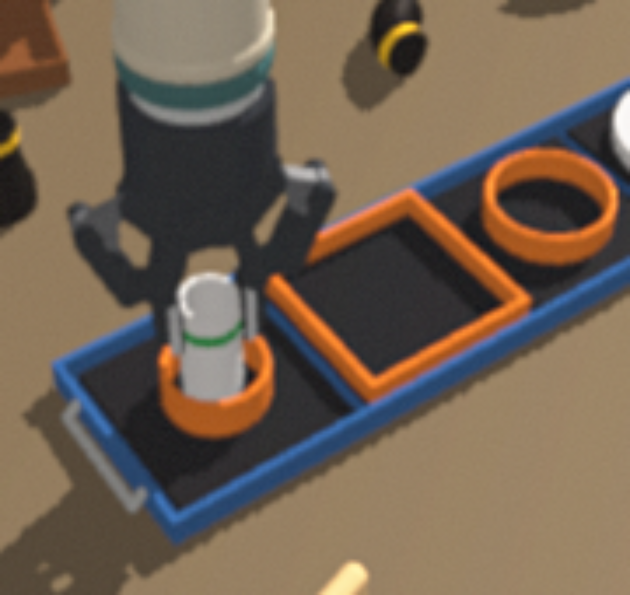

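Inside the cup, pipe at crop (213,335), just above the floor. Lowering slowly to contact.

Call:
play_rows(
  plan=[
    [[1,0.001,0,0,0],[1,0.002,0,0,0],[1,0.0025,0,0,0],[1,0.0025,0,0,0]],
  ],
)

```text
clock: 13.2
position: [0.641, -0.2019, 0.0503]
ee_rot: [0.704, 0.107, 0.695, -0.105]
contact_force: [-0.9, 1.9, 2.5]
width: 0.0318
```

Call:
play_rows(
  plan=[
    [[0.3,0.0005,0,0,0],[0.3,0.0,0,0,0],[0.3,0.0,0,0,0],[0.3,0.0,0,0,0],[0.3,-0.01,0,0,0],[0.3,-0.04,0,0,0],[0.3,-0.08,0,0,0],[0.3,-0.1,0,0,0],[0.3,-0.1,0,0,0],[0.3,-0.1,0,0,0]],
  ],
)

```text
clock: 14.2
position: [0.6395, -0.202, 0.1508]
ee_rot: [0.704, 0.107, 0.694, -0.105]
contact_force: [1.1, 0.1, -0.7]
width: 0.06
```

Run:
```python
from h import *
go([.4362,-.070,.14]);W=wc("w11",.6398,-.2014,.07,.09,.03)
im,d=snap("scene","s11");cv2.imwrite('pics/s11c.png',cv2.resize(im[230:400,220:400,::-1],None,fx=3.5,fy=3.5))
```

```text
clk 14.2 pos [ 0.6395 -0.202   0.1508] w 0.06 F [ 1.1  0.1 -0.7] q [-0.41  0.46  1.42  0.01  1.25 -1.69]
jaw yaw 72.8 toolx [ 0.014  0.001 -1.   ]
shift [ 0.0081  0.0659 -0.2334]
979 ((0.6404012441635132, -0.2010289579629898), 0.01697189174592495) [ 0.6399 -0.2009] 0.07825796502525345
```

View pics/s11c.png

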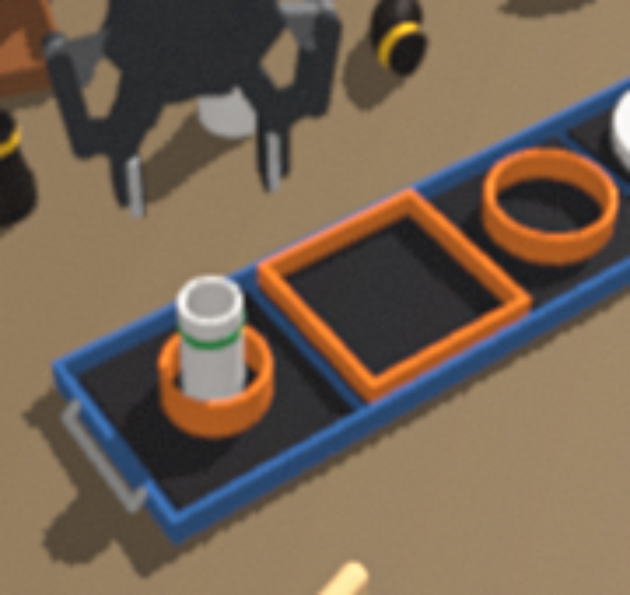

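Call:
play_rows(
  plan=[
    [[0.3,0,0.01,-0.04,0],[0.3,0,0.02,-0.08,0],[0.3,0,0.035,-0.125,0],[0.3,0,0.047,-0.165,0],[0.3,0,0.056,-0.2,0],[0.3,0,0.063,-0.222,0],[0.3,0,0.066,-0.231,0],[0.3,0,0.066,-0.233,0],[0.3,0,0.066,-0.233,0],[0.3,0,0.066,-0.233,0]],
  ],
)

```text
clock: 15.3
position: [0.437, -0.0704, 0.1469]
ee_rot: [0.703, 0.107, 0.695, -0.105]
contact_force: [0.2, 0.2, -0.8]
width: 0.0598
```

Run:
```python
from h import *
go([.4362,-.070,.037]);W=wc("w12",.4362,-.07,.057,.08,.03)
```

```text
clk 15.3 pos [ 0.437  -0.0704  0.1469] w 0.0598 F [ 0.2  0.2 -0.8] q [-0.32  0.14  1.91  0.01  1.08 -1.59]
jaw yaw 72.8 toolx [ 0.011  0.002 -1.   ]
shift [ 0.1099 -0.0004 -0.002 ]
785 ((0.4356014132499695, -0.06846660375595093), 0.01715395599603653) [ 0.4353 -0.0683] 0.06243000861485329
```

View pics/w12.png

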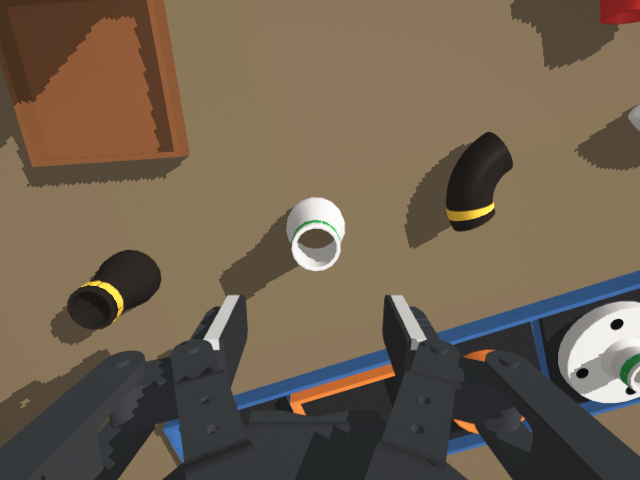

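Call:
play_rows(
  plan=[
    [[0.3,0.04,0.001,-0.002,0],[0.3,0.075,0.001,-0.002,0],[0.3,0.095,0.001,-0.002,0],[0.3,0.105,0.001,-0.002,0],[0.3,0.109,0.001,-0.002,0],[0.3,0.109,0.001,-0.002,0],[1,0.109,0.001,-0.002,0],[1,0.109,0.001,-0.002,0],[1,0.109,0.001,-0.002,0],[1,0.109,0.001,-0.002,0],[1,0.109,0.001,-0.002,0],[1,0.109,0.001,-0.002,0]],
  ],
  grip_force=40,
)

```text
clock: 16.55
position: [0.4375, -0.069, 0.039]
ee_rot: [0.704, 0.107, 0.694, -0.105]
contact_force: [-0.2, -0.4, 6.6]
width: 0.032
```

Call:
play_rows(
  plan=[
    [[1,0,0,0,0],[1,0,0,0,0],[1,-0.01,0,0,0],[1,-0.03,0,0,0],[1,-0.055,0,0,0],[1,-0.065,0,0,0],[1,-0.065,0,0,0]],
  ],
)

```text
clock: 17.25
position: [0.4377, -0.0694, 0.1054]
ee_rot: [0.705, 0.107, 0.693, -0.105]
contact_force: [0.4, 0.0, -2.6]
width: 0.0319
```

Run:
```python
from h import *
go([.6303,.0385,.1]); wc("w13",.436,-.07,.112,.15,.03)
```

```text
clk 17.25 pos [ 0.4377 -0.0694  0.1054] w 0.0319 F [ 0.4  0.  -2.6] q [-0.32  0.19  1.98  0.01  0.96 -1.59]
jaw yaw 72.8 toolx [ 0.017  0.    -1.   ]
shift [0.0088 0.1601 0.1519]
8817 ((0.4309612512588501, -0.0680406466126442), 0.029177241027355194) [ 0.4347 -0.0674] 0.12843888976207926
```

View pics/w13.png

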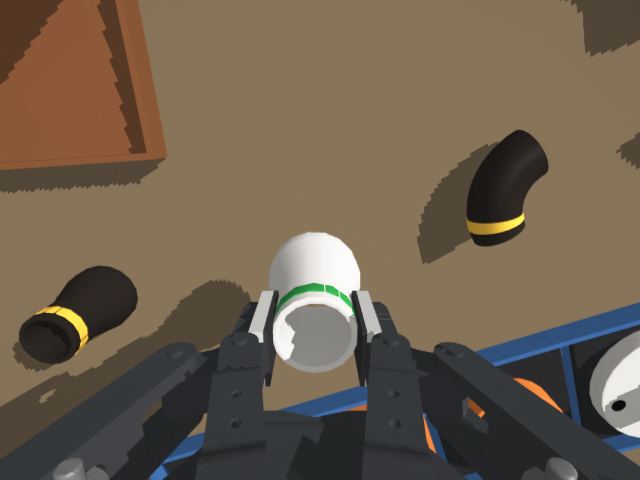

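Call:
play_rows(
  plan=[
    [[1,0,0.025,0.025,0],[1,0,0.055,0.052,0],[1,0,0.085,0.08,0],[1,0,0.113,0.107,0],[1,0,0.137,0.13,0],[1,0,0.152,0.144,0],[1,0,0.158,0.15,0],[1,0,0.16,0.152,0],[1,0,0.16,0.152,0],[1,0,0.16,0.152,0]],
  ],
)

```text
clock: 18.3
position: [0.6279, 0.038, 0.1069]
ee_rot: [0.704, 0.107, 0.695, -0.105]
contact_force: [-0.4, -0.2, -2.2]
width: 0.0325
```

Run:
```python
from h import *
go([.6303,.0385,.049]); wc("w14",.6303,.0385,.112,.15,.03)
im,d=snap("scene","s14");cv2.imwrite('pics/s14c.png',cv2.resize(im[190:360,280:460,::-1],None,fx=3.5,fy=3.5))
```

```text
clk 18.3 pos [0.6279 0.038  0.1069] w 0.0325 F [-0.4 -0.2 -2.2] q [-0.05  0.44  1.58  0.    1.11 -1.32]
jaw yaw 72.7 toolx [ 0.013  0.001 -1.   ]
shift [0.058  0.0009 0.0015]
8783 ((0.6212781071662903, 0.041217707097530365), 0.02854989469051361) [0.6252 0.0414] 0.12948723776458013
```

View pics/w14.png

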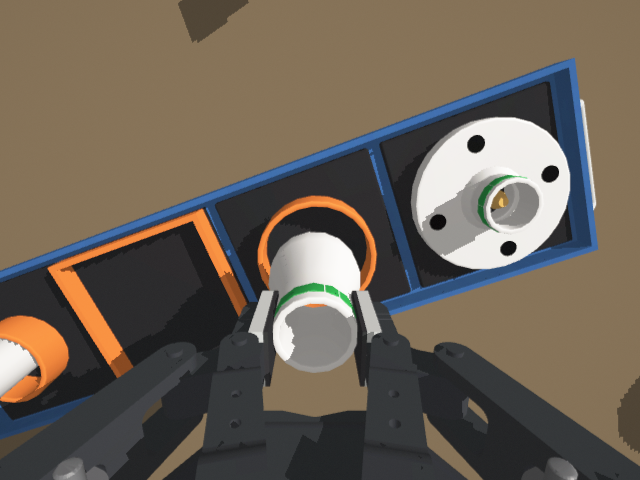

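View pics/s14c.png

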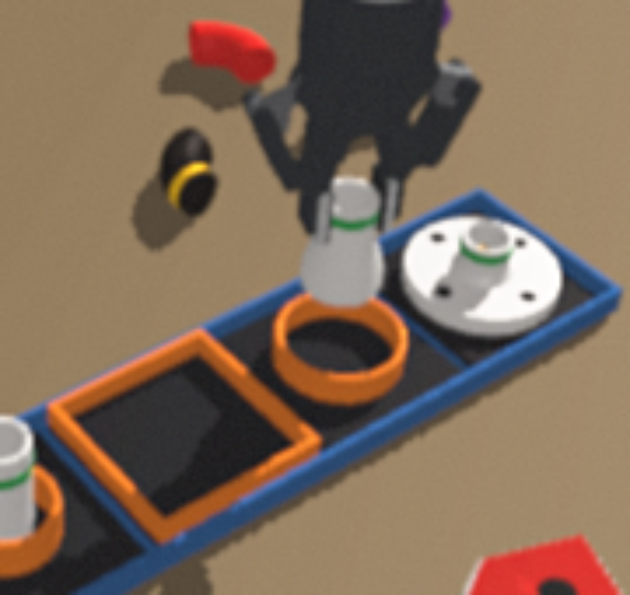

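Call:
play_rows(
  plan=[
    [[1,0.01,0.001,0.002,0],[1,0.025,0.001,0.002,0],[1,0.04,0.001,0.002,0],[1,0.048,0.001,0.002,0],[1,0.053,0.001,0.002,0],[1,0.055,0.001,0.002,0],[1,0.056,0.001,0.002,0],[1,0.057,0.001,0.002,0],[1,0.057,0.001,0.002,0],[1,0.057,0.001,0.002,0]],
  ],
)

```text
clock: 19.4
position: [0.6315, 0.0385, 0.0508]
ee_rot: [0.704, 0.107, 0.694, -0.105]
contact_force: [0.3, -0.4, -2.3]
width: 0.0319
```

Call:
play_rows(
  plan=[
    [[1,0.001,0,0,0],[1,0.0015,0,0,0],[1,0.0015,0,0,0]],
  ],
)

```text
clock: 19.7
position: [0.6315, 0.0385, 0.0493]
ee_rot: [0.704, 0.107, 0.694, -0.105]
contact_force: [-0.2, 0.1, -2.4]
width: 0.0322
```

Call:
play_rows(
  plan=[
    [[1,0.0005,0,0,0],[1,0.001,0,0,0],[1,0.001,0,0,0]],
  ],
)

```text
clock: 20.0
position: [0.6317, 0.0384, 0.0491]
ee_rot: [0.704, 0.107, 0.694, -0.105]
contact_force: [-1.8, 0.1, 4.4]
width: 0.0323
```

Call:
play_rows(
  plan=[
    [[0.3,0.0,0,0,0],[0.3,0.0,0,0,0],[0.3,0.0,0,0,0],[0.3,0.0,0,0,0],[0.3,-0.01,0,0,0],[0.3,-0.04,0,0,0],[0.3,-0.08,0,0,0],[0.3,-0.1,0,0,0],[0.3,-0.1,0,0,0],[0.3,-0.1,0,0,0]],
  ],
)

```text
clock: 21.0
position: [0.6301, 0.0384, 0.1495]
ee_rot: [0.705, 0.107, 0.693, -0.105]
contact_force: [-0.1, 0.3, -0.2]
width: 0.06
```

Run:
```python
from h import *
go([.437,.2165,.14]);W=wc("w15",.6303,.0385,.06,.09,.03)
im,d=snap("scene","s15");cv2.imwrite('pics/s15c.png',cv2.resize(im[190:360,280:460,::-1],None,fx=3.5,fy=3.5))
```

```text
clk 21.0 pos [0.6301 0.0384 0.1495] w 0.06 F [-0.1  0.3 -0.2] q [-0.05  0.4   1.52  0.    1.2  -1.32]
jaw yaw 72.7 toolx [ 0.016  0.    -1.   ]
shift [ 0.0064  0.1127 -0.2374]
1125 ((0.63018399477005, 0.03916468098759651), 0.017179245129227638) [0.6296 0.0395] 0.07189412889559185
```

View pics/s15c.png

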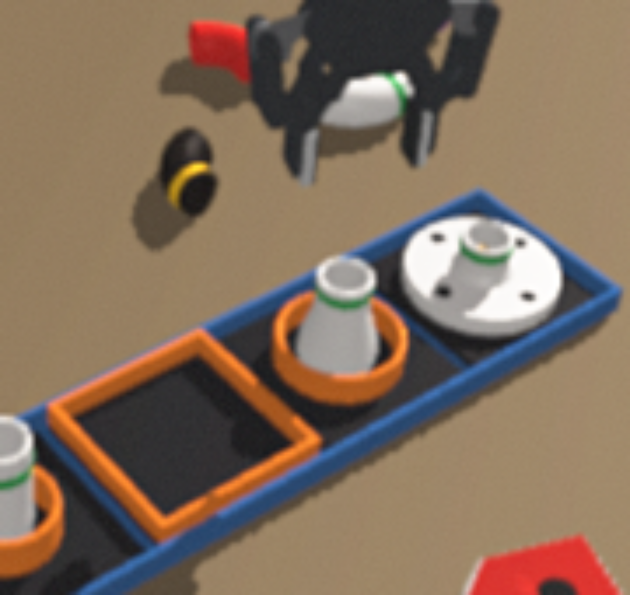

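Call:
play_rows(
  plan=[
    [[0.3,0,0.01,-0.02,8],[0.3,0,0.02,-0.045,16],[0.3,0,0.03,-0.075,24],[0.3,0,0.045,-0.105,32],[0.3,0,0.06,-0.13,40],[0.3,0,0.075,-0.155,48],[0.3,0,0.085,-0.18,56],[0.3,0,0.095,-0.2,64],[0.3,0,0.103,-0.217,72],[0.3,0,0.11,-0.23,80],[0.3,0,0.113,-0.237,86],[0.3,0,0.113,-0.237,90]],
  ],
)

```text
clock: 22.3
position: [0.4342, 0.2171, 0.1439]
ee_rot: [0.421, 0.572, 0.417, -0.567]
contact_force: [0.9, 0.2, -0.7]
width: 0.0598
```

Call:
play_rows(
  plan=[
    [[0.3,0,0,0,2],[0.3,0,0,0,2],[0.3,0,0,0,2]],
  ],
)

```text
clock: 22.6
position: [0.4336, 0.2169, 0.1429]
ee_rot: [0.411, 0.579, 0.407, -0.575]
contact_force: [0.6, 0.0, 0.4]
width: 0.0596
```

Run:
```python
from h import *
go([.437,.2165,.004]);W=wc("w16",.437,.2165,.012,.05,.05)
m=(W[...,2]>.012)&(W[...,2]<.05)&(np.hypot(W[...,0]-.437,W[...,1]-.2165)<.05)
k=(m*255).astype('u1');k=cv2.morphologyEx(k,cv2.MORPH_OPEN,np.ones((3,3)));cv2.imwrite('pics/m16.png',k)
```

```text
clk 22.6 pos [0.4336 0.2169 0.1429] w 0.0596 F [0.6 0.  0.4] q [ 0.32  0.21  1.84 -0.    1.09  0.66]
jaw yaw -19.4 toolx [ 0.007 -0.001 -1.   ]
shift [ 0.1389  0.0024 -0.0006]
3226 ((0.4397778809070587, 0.2186644971370697), 0.03830796107649803) [0.4363 0.2204] 0.03030453270752155
```

View pics/w16.png

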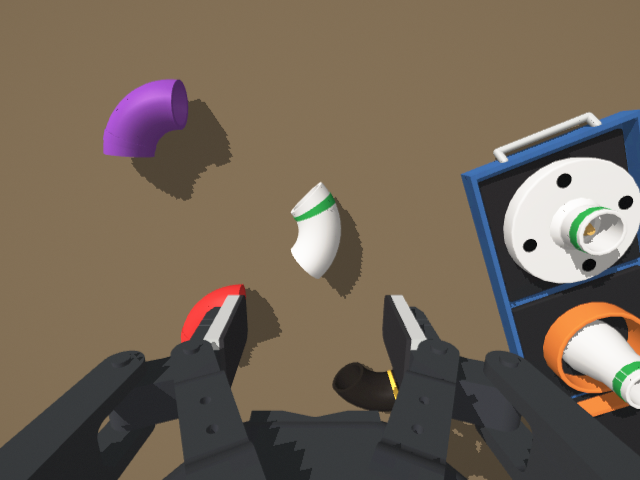

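Run:
```python
from h import *
im=cv2.imread('pics/w16.png');print([tuple(im[231,x]) for x in range(290,350,4)])
s=manip.get_state();p=manip.camera_params("wrist");M=p["mount"];R=Rot.from_quat(s["ee_rot"],scalar_first=True).as_matrix()
K=np.linalg.inv(p["intrinsics"])
for u,v in((320,231),(306,197),(305,263),(341,231),(300,231)):
    r=R@M[:3,:3]@K@[u,v,1];c=R@M[:3,3]+s["position"];X=c+r*(.0168-c[2])/r[2];print(u,v,X.round(4),'tool',(R.T@(X-s["position"])).round(4))
```

```text
[(np.uint8(86), np.uint8(113), np.uint8(132)), (np.uint8(87), np.uint8(114), np.uint8(133)), (np.uint8(145), np.uint8(163), np.uint8(175)), (np.uint8(241), np.uint8(243), np.uint8(245)), (np.uint8(243), np.uint8(246), np.uint8(247)), (np.uint8(243), np.uint8(245), np.uint8(247)), (np.uint8(240), np.uint8(243), np.uint8(245)), (np.uint8(237), np.uint8(239), np.uint8(241)), (np.uint8(227), np.uint8(231), np.uint8(233)), (np.uint8(215), np.uint8(219), np.uint8(222)), (np.uint8(192), np.uint8(196), np.uint8(200)), (np.uint8(158), np.uint8(163), np.uint8(165)), (np.uint8(133), np.uint8(138), np.uint8(139)), (np.uint8(54), np.uint8(70), np.uint8(81)), (np.uint8(53), np.uint8(69), np.uint8(79))]
320 231 [0.4397 0.2187 0.0168] tool [ 0.1264  0.004  -0.0035]
306 197 [0.4384 0.2478 0.0168] tool [ 0.1263 -0.0069 -0.0305]
305 263 [0.4194 0.1973 0.0168] tool [ 0.1262 -0.0081  0.0234]
341 231 [0.4554 0.2131 0.0168] tool [ 0.1265  0.0206 -0.0034]
300 231 [0.4248 0.2239 0.0168] tool [ 0.1262 -0.0119 -0.0035]
```

Call:
play_rows(
  plan=[
    [[0.3,0.04,0.003,-0.002,0],[0.3,0.08,0.003,-0.002,0],[0.3,0.11,0.003,-0.002,0],[0.3,0.126,0.003,-0.002,0],[0.3,0.135,0.003,-0.002,0],[0.3,0.138,0.003,-0.002,0],[0.3,0.138,0.003,-0.002,0],[0.3,0.138,0.003,-0.002,0]],
  ],
)

```text
clock: 23.45
position: [0.4393, 0.2179, 0.006]
ee_rot: [0.411, 0.58, 0.407, -0.574]
contact_force: [0.3, 0.1, -0.5]
width: 0.0596
```

Call:
play_rows(
  plan=[
    [[1,0,0,0,0],[1,0,0,0,0],[1,0,0,0,0],[1,0,0,0,0],[1,0,0,0,0],[1,0,0,0,0],[1,0,0,0,0]],
  ],
  grip_force=40,
)

```text
clock: 24.15
position: [0.44, 0.2182, 0.0073]
ee_rot: [0.411, 0.58, 0.407, -0.573]
contact_force: [-1.3, -0.2, 5.4]
width: 0.0343
```

Run:
```python
from h import *
go([.437,.2165,.004]);snap("wrist","w17")
```

```text
clk 24.15 pos [0.44   0.2182 0.0073] w 0.0343 F [-1.3 -0.2  5.4] q [ 0.32  0.39  2.   -0.    0.74  0.66]
jaw yaw -19.4 toolx [ 0.012  0.001 -1.   ]
shift [ 0.0032 -0.0023  0.0026]
```

View pics/w17.png

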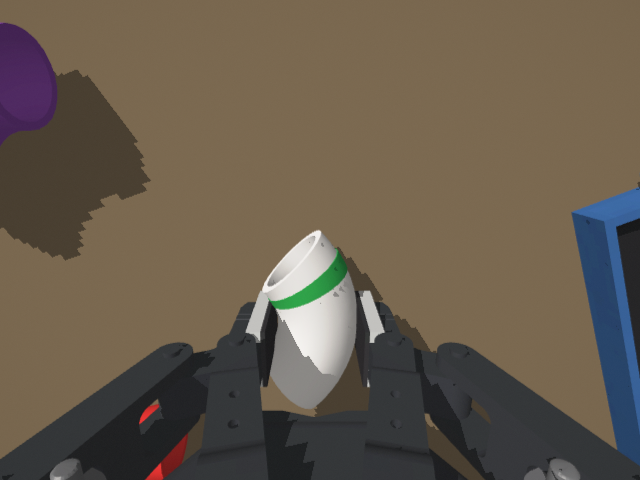

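Call:
play_rows(
  plan=[
    [[1,-0.01,0,0,0],[1,-0.03,0,0,0],[1,-0.06,0,0,0],[1,-0.1,0,0,0],[1,-0.12,0,0,0],[1,-0.123,0,0,0],[1,-0.123,0,0,0]],
  ],
)

```text
clock: 24.9
position: [0.4385, 0.2181, 0.1308]
ee_rot: [0.411, 0.581, 0.406, -0.573]
contact_force: [-0.8, -1.3, -0.9]
width: 0.0336
```

Run:
```python
from h import *
go([.638,-.082,.13]);snap("wrist","w18")
```

```text
clk 24.9 pos [0.4385 0.2181 0.1308] w 0.0336 F [-0.8 -1.3 -0.9] q [ 0.32  0.22  1.85 -0.    1.06  0.66]
jaw yaw -19.4 toolx [ 0.013  0.001 -1.   ]
shift [0.003  0.2877 0.217 ]
```

View pics/w18.png

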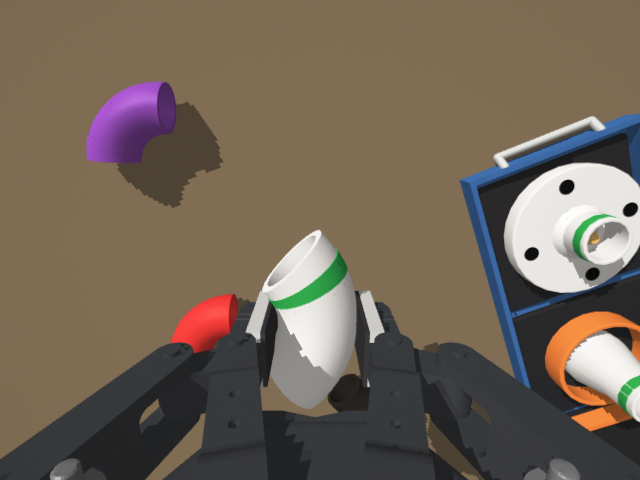

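Call:
play_rows(
  plan=[
    [[1,0,0.025,0.02,0],[1,0,0.055,0.042,-2],[1,0,0.09,0.068,-5],[1,0,0.125,0.094,-8],[1,0,0.16,0.12,-11],[1,0,0.195,0.147,-14],[1,0,0.225,0.17,-17],[1,0,0.252,0.19,-17],[1,0,0.27,0.204,-17],[1,0,0.282,0.213,-17],[1,0,0.287,0.216,-17],[1,0,0.288,0.217,-17]],
  ],
)

```text
clock: 26.15
position: [0.637, -0.0821, 0.1305]
ee_rot: [0.491, 0.513, 0.488, -0.508]
contact_force: [0.6, 0.1, -1.7]
width: 0.034
```

Call:
play_rows(
  plan=[
    [[1,0,0,0,0],[1,0,0,0,0]],
  ],
)

```text
clock: 26.35
position: [0.6361, -0.0808, 0.1303]
ee_rot: [0.491, 0.512, 0.489, -0.508]
contact_force: [-0.0, 0.5, -1.8]
width: 0.0341
```

Run:
```python
from h import *
go([.638,-.082,.018]);snap("wrist","w19")
im,d=snap("scene","s19");cv2.imwrite('pics/s19c.png',cv2.resize(im[210:380,220:400,::-1],None,fx=3.5,fy=3.5))
```

```text
clk 26.35 pos [ 0.6361 -0.0808  0.1303] w 0.0341 F [-0.   0.5 -1.8] q [-0.24  0.44  1.51  0.    1.18 -0.2 ]
jaw yaw -2.3 toolx [ 0.007  0.002 -1.   ]
shift [0.1123 0.0012 0.0014]
```

View pics/w19.png

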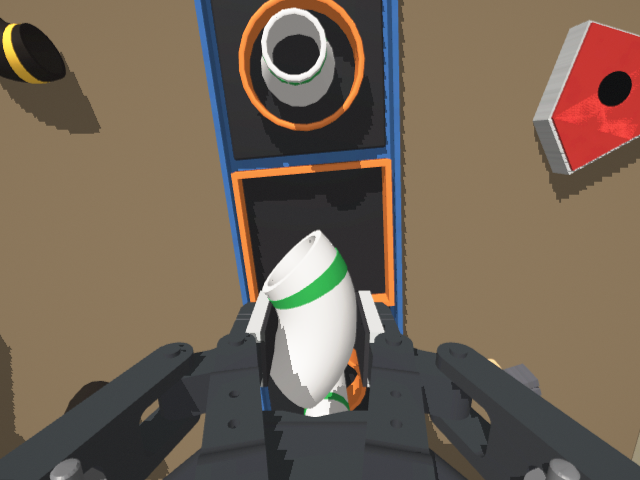

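View pics/s19c.png

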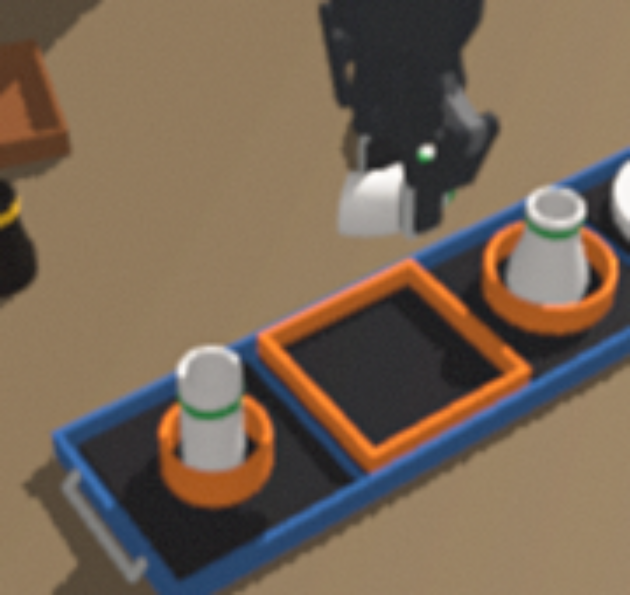

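Call:
play_rows(
  plan=[
    [[1,0.03,0.001,0.001,0],[1,0.06,0.001,0.001,0],[1,0.085,0.001,0.001,0],[1,0.098,0.001,0.001,0],[1,0.105,0.001,0.001,0],[1,0.108,0.001,0.001,0],[1,0.11,0.001,0.001,0],[1,0.111,0.001,0.001,0],[1,0.111,0.001,0.001,0]],
  ],
)

```text
clock: 27.35
position: [0.6388, -0.0821, 0.0205]
ee_rot: [0.492, 0.513, 0.488, -0.507]
contact_force: [-0.2, -0.2, -1.1]
width: 0.034
```

Call:
play_rows(
  plan=[
    [[1,0.001,0,0,0],[1,0.0015,0,0,0],[1,0.0015,0,0,0]],
  ],
)

```text
clock: 27.65
position: [0.6389, -0.0821, 0.0192]
ee_rot: [0.492, 0.513, 0.488, -0.507]
contact_force: [-0.5, 0.2, -1.9]
width: 0.0339
```

Call:
play_rows(
  plan=[
    [[1,0.001,0,0,0],[1,0.0015,0,0,0],[1,0.0015,0,0,0]],
  ],
)

```text
clock: 27.95
position: [0.6388, -0.0821, 0.0175]
ee_rot: [0.492, 0.513, 0.488, -0.507]
contact_force: [0.6, -0.1, -1.6]
width: 0.0341
```

Call:
play_rows(
  plan=[
    [[1,0.0005,0,0,0],[1,0.001,0,0,0],[1,0.001,0,0,0]],
  ],
)

```text
clock: 28.25
position: [0.6389, -0.0821, 0.0173]
ee_rot: [0.492, 0.513, 0.488, -0.507]
contact_force: [-1.6, 0.6, 4.2]
width: 0.0341
```

Contact. Release part-way and rise.

Call:
play_rows(
  plan=[
    [[0.42,0.0,0,0,0],[0.42,0.0,0,0,0],[0.42,0.0,0,0,0],[0.42,0.0,0,0,0],[0.42,-0.01,0,0,0],[0.42,-0.04,0,0,0],[0.42,-0.08,0,0,0],[0.42,-0.12,0,0,0],[0.42,-0.15,0,0,0],[0.42,-0.15,0,0,0]],
  ],
)

```text
clock: 29.25
position: [0.6407, -0.083, 0.1738]
ee_rot: [0.495, 0.515, 0.484, -0.505]
contact_force: [0.8, 0.1, -0.5]
width: 0.0497
```

Call:
play_rows(
  plan=[
    [[0.42,0.0,-0.04,-0.04,0],[0.42,0.0,-0.08,-0.08,0],[0.42,0.0,-0.12,-0.12,0],[0.42,0,-0.16,-0.12,0],[0.42,0,-0.2,-0.12,0],[0.42,0,-0.2,-0.12,0],[0.42,0,-0.2,-0.12,0]],
  ],
)

```text
clock: 29.95
position: [0.4449, 0.0452, 0.1697]
ee_rot: [0.496, 0.515, 0.484, -0.505]
contact_force: [0.4, -0.3, 0.1]
width: 0.0493
```

Run:
```python
from h import *
go([.638,-.082,.018])
im,d=snap("scene","s20");P=cloud(d,"scene");cv2.imwrite('pics/s20c.png',cv2.resize(im[170:400,210:480,::-1],None,fx=2.8,fy=2.5))
im,d=snap("top","t20");T=cloud(d,"top")
for n,x,y in(("fl",.6256,.1584),("red",.6303,.0385),("elb",.6351,-.0815),("pipe",.6398,-.2014)):
    for k,C in(("s",P),("t",T)):
        m=np.hypot(C[...,0]-x,C[...,1]-y)<.045;print(n,k,np.percentile(C[m][:,2],[95,99]).round(4))
```

```text
clk 29.95 pos [0.4449 0.0452 0.1697] w 0.0493 F [ 0.4 -0.3  0.1] q [-0.05  0.12  1.87 -0.    1.13 -0.01]
jaw yaw -2.3 toolx [ 0.022 -0.002 -1.   ]
shift [0.1561 0.1946 0.1193]
fl s [0.0504 0.0528]
fl t [0.0467 0.0507]
red s [0.0731 0.0762]
red t [0.0714 0.0753]
elb s [0.0452 0.047 ]
elb t [0.0436 0.0459]
pipe s [0.079  0.0821]
pipe t [0.0767 0.0807]
```

View pics/s20c.png

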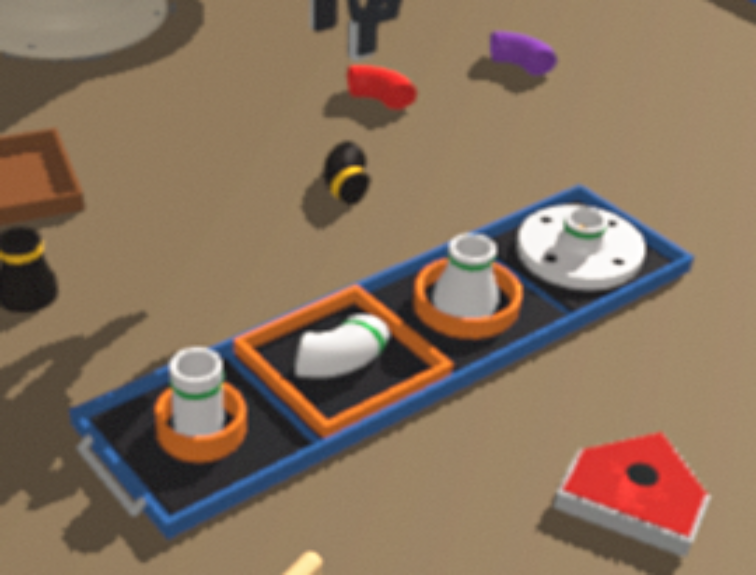

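View pics/t20.png

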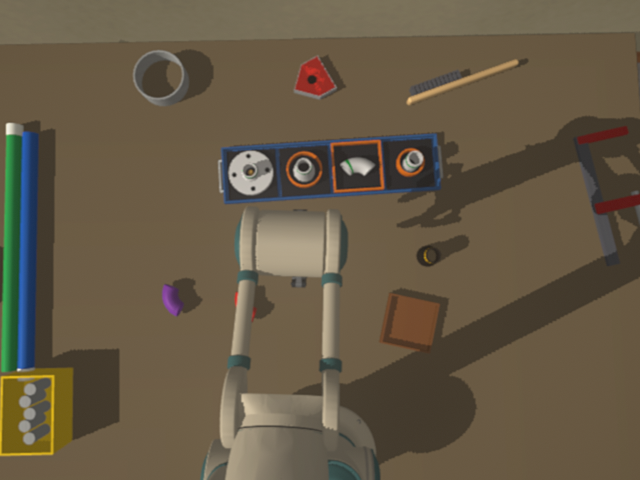

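All four seated with heights as expected (flange top about 50 mm, reducer 74, elbow 44, pipe 80); black parts unmoved; the gripper is clear.

```bash
python3 -c "
from h import *
print(manip.sign_off())"
```

```text
the job is handed in; nothing more can be done
None
```

All four green-striped stainless fittings are in their own holders in the blue tray. I placed them in the order asked: flange over the pin, pipe piece in the narrow cup, reducer wide end down in the wide cup, elbow flat in the pan. Each was lowered slowly until the force reading showed contact before I let go, and the job was handed in at about 30 s.

- **Heights:** top heights above the bench in the last scene and top camera views matched those for fully seated parts to within about 3 mm. The flange read about 51–53 mm against 50, the reducer 75–76 against 74, the elbow 46–47 against 44 and the pipe 81–82 against 80.
- **Seating:** the flange disc measured level with the pin in its bore.
- **Parts left alone:** the black elbow and black reducer were never touched and are where they lay, as are the coloured look-alikes and the brown pan.
- **Disagreements:** the cameras disagreed with each other by 2–3 mm, so I averaged them. The tool also picked up a tilt of about 1°, which did not affect the seating.

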